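Refit the push-to-run speed knob of a paint stirrer and hold it in

ROBOT

A 6-joint arm with a two-finger parallel gripper is mounted at the origin on the work surface. World frame = base frame: x ahead of the robot, y to its left, z up, the work surface at z = 0. Lengths are in mm, angles in rad, forces in N, time in s.
With the tool pointing down it reaches from about 275 to 725 mm from the base axis. Payload 5.6 kg.
Tool frame: the origin (TCP) lies between the finger pads; the fingertips stand 25 mm ahead of it and the grasp point (between the pads) lies 6 mm ahead of it (r.tip_extent is the distance from the TCP to the fingertips, in mm); z points along the fingers, x is the direction in which the jaws open and shut, and the axes are right-handed (so a half turn about z gives the same grasp; the last joint's range is limited). The gripper opens to 85 mm and grips with 20 to 120 N. Pads are 22 mm wide; open, the fingers measure 114 mm over their backs; the gripper's body (76 mm by 85 mm) begins 54 mm behind the grasp point. The pads swing forward as they close: fully open they stand 13 mm farther back than shut.
Start: joints at [1.528, 0.255, 0.108, 0, -1.424, -0.285], TCP at [177.051, 520.717, 256.283] pointing down, gripper open.
Joint ranges: [-2.95, 2.95], [-1.21, 1.97], [-1.09, 1.5], [-2.87, 1.71], [-2.94, -0.07], [-3.05, 3.05]. Speed limits (rad/s): [2.57, 2.57, 3.14, 3.14, 3.14, 3.14].

INTERFACE

Orientations are given as a 3x3 rotation matrix whose columns are the frame's x, y, z axes.
In Python, from workcell import r gives the robot as it stands.
- The arm moves only by the shell command python3 -m pendant 'ROWS' [OPENING]. ROWS is JSON, a list of rows, each a list of 6 numbers: the shift along the world's x, y, z scaled (see below), then the turn, a rotation vector about the world's x, y, z scaled (see below). In form: [[dx, dy, dz, wx, wy, wz], ...]. A call has 1 to 10 rows; each row shifts and turns the commanded pose from where the row before left it; what a row does not reach is not made up. The controller multiplies each number of a shift by 150 mm and each number of a turn by 45 degrees. A row lasts 1/12 s, in which the tool goes at most 41.7 mm and 7.16 degrees, less where a joint would pass 70% of its speed; a pose out of reach is approached as far as the arm can. A call with a number of a shift or a turn outside -1 to 1 is refused whole. A call with a gripper value outside its range is refused whole. OPENING is the finger opening in mm, from 0 to 85.4, set as the call begins (- or left out, the last holds). The fingers move at their own pace and stop on an object; the grip force is fixed at half the most. Time passes only in rows, so rows that do not move let the fingers close. It gives the time, the measured TCP pose, the force and the opening at its end, in the units of the state.
- r.get_state(): the state, without advancing time (a new reading comes with each control period).
- r.read_camera(name): name is "scene" or "top" or "wrist"; returns the picture (400x640x3 uint8, red, green, blue); there is no depth.
- r.camera_params(name): a dict with "camera_matrix" (3x3 intrinsics, pixels), "extrinsics" (4x4, takes a point from world to camera coordinates). Camera axes: x right, y down, z forward; pixel columns grow to the right and rows downward; lengths in mm; the calibration is good to about 2 mm. A picture is of the moment at which its call begins: read the wrist's pose just before it. camera_params takes no time and is no camera call; for the wrist camera it gives the pose at the moment of the call.
- r.job_done(): hands the job in, once; it reports no verdict.
Trained networks look in the newest picture that a camera, given by its name, has taken for a name from the list of things; names that differ only in an ending like _2 or _b are one class to them, and where a whole thing is asked for, a point or a joint stands for the part that bears it (a point fixed in the world has none). Each returns a list of dicts, best first, with "score" (0 to 1); they miss things now and then, are a little off and sometimes report something else, mostly with a low value. They report only what shows in the picture. A call takes as long as a camera call. They do not tell look-alikes from the thing itself.
- r.silhouettes(thing, camera): "pixels" (400x640 bool, what is visible of it) and "at" ([column, row] in pixels, amid what is visible of it).
The state is a dict: "clock": time; "qpos": joint angles; "qvel": joint speeds; "tau": joint torques, N m; "position": TCP position; "tool_rot": TCP orientation; "ft_force": force on the tool from outside, world axes, zero at the start; "wrist_torque": the same for the moment, N m; "gripper_width": finger opening in mm.
Only numpy, scipy, OpenCV 4.12 (cv2) and the standard library are available. Lean on these libraries where they do the work, as an engineer would, in place of code of your own. Each camera call takes 0.05 s, during which the arm holds its last target.

TASK

The black speed knob has come off the bench paint stirrer. Pick it up, turn it so that the flat in its bore matches the flat of the D-shaft on the console, slide it fully home on the shaft, and then press it gently in against the spring so that the stirrer runs: it runs only while the knob is held pressed, so finish still holding the knob well pressed in. Never push hard on the shaft, and leave the jar, the spanner and the cup where they are.

Things in the scene. Friction and masses are not known exactly. Their poses are not given: they have to be found in the camera images.
- knob: loose black knob, 30 to 65 g, bore down on the bench. Round skirt 48 mm across, 10 mm thick; on it a bar grip along the knob's x, 44 mm long, 18 mm wide (y), top 36 mm above the underside: pinch it across the width, above the skirt. White pointer line on the bar's +x end and top, at the start within 0.8 rad of world +x (away from the robot). Origin: centre of the underside; z up
- knob_bore (a point): centre of the bottom (blind end) of the knob's D-shaped bore, 18 mm above the knob's underside, axes as the knob's. The bore opens downwards, 13 mm in diameter; its flat is on the pointer side (+x), 1.5 mm from the axis. Fully home = this point meets the shaft's tip
- shaft_tip (a point): centre of the end of the upright steel D-shaft, 30 mm above the console's black panel, 92 mm above the bench when not pressed. 12 mm diameter, one flat along it 1 mm from the axis, small chamfer at the tip; z up, +x is the way the flat faces (within 0.8 rad of world +x at the start). Play in the bore 0.5 mm: the knob goes on when its x and this x agree to about 0.1 rad
- press (a joint): how far the shaft is pushed down, m: 0 out, 0.008 at its hard stop; a spring returns it. Push: 3 N to start, then 1 N per mm more (7 N at 4 mm, 11 N at the stop). The stirrer runs from 4 mm on. With the knob home its skirt is 12 mm over the panel at 0. More than 30 N of the knob on shaft or console harms it. A knob that is not matched rests on the tip and pushes the shaft down too
- spindle (a joint): turn of the shaft about its upright axis, rad, growing anticlockwise from above; at 0 the flat faces the stirrer's +x. It turns stiffly (0.01 N m); any setting is fine. A white disc on it, 28 mm across, its top 19.5 mm below the tip, turns with it and has a red index mark on the side of the flat
- stirrer: paint stirrer, fixed. Origin on the bench under the shaft's axis. Grey console, black top 62 mm high, from x -80 to 90 and y -65 to 125 mm; on it white scale marks, green lamp (x 45, y 85) and red rocker switch (x -20, y 85), both up to 71 mm high. Beyond it in +y a litre tin (116 mm across, centre x 0, y 245) under a drive head 84 mm across, on a column, up to 340 mm high
- tint_jar: bystander: white jar with a yellow band and cap, 60 mm across, 75 mm high, origin under its centre. Leave it
- spanner: bystander: steel open-ended spanner, 160 mm long, lying flat on the bench along its x, origin under its middle. Leave it
- mixing_cup: bystander: open white cup, 72 mm across, 70 mm high, origin under its centre. Leave it
Not all that is in view belongs to the job. There is more than one size of the knob; the one meant has the size given above.

How it is judged (in metres and radians):
On the way, in this order (a step that is already met when the one before it is completed fails the run):
1. the knob is picked up off the bench (height (world z) of knob above 0.03 m and contact force between the fingers and knob above 1 N), for 0.2 s.
2. the knob is fully home on the shaft, flat to flat (z of knob in the frame of shaft_tip below -0.0165 m and horizontal distance between knob and shaft_tip below 0.003 m and angle between the x axis of knob and the x axis of shaft_tip, either way round below 0.25 rad), for 0.2 s.
At the end, for the whole second after the job is handed in: The knob sits fully home on the shaft (shaft tip within 1.5 mm of the bottom of the bore, on the axis within 3 mm, flats matched within 0.25 rad, upright within 0.12 rad), the fingers hold it, and the shaft is kept pressed in by more than 4 mm through the last second (all of step 2 and angle between knob's own z axis and vertical below 0.12 rad and value of joint press above 0.004 m and contact force between the fingers and knob above 2 N); the arm keeps its last pose, push and grip.
It fails at once if the knob is pushed on the shaft or console with more than 30 N (contact force between knob and stirrer above 30 N).
It fails at once if the jar, spanner or cup is moved by more than 20 mm (distance of any of tint_jar, spanner, mixing_cup from where it was at the start of the episode above 0.02 m).
It also fails if it takes over 38 s, if anything falls off the work surface, if the arm or the gripper's body presses on something with over 40 N, if the wrist force passes 120 N, or if a joint passes its speed limit or range.

## Working session

There is one attempt and no reset: what is moved stays moved. The work goes in short steps, Python scripts to look and compute and a shell command to move; the robot and the scene stay as the last step left them, time stands still between calls to the robot, and variables do not carry over. Pictures are saved under pics/ and viewed, and the job is handed in when it is done.

```bash
ls; mkdir -p pics; python3 - <<'E'
from workcell import r
import cv2,numpy as np
s=r.get_state();print(s['clock'],s['position'],s['tool_rot'],s['gripper_width'],s['ft_force'])
for c in ['scene','top']:
    im=r.read_camera(c);cv2.imwrite(f'pics/{c}0.png',im[:,:,::-1])
    p=r.camera_params(c);print(c,p)
    for t in ['knob','shaft_tip','stirrer','tint_jar','spanner','mixing_cup']:
        print(t,[(round(d['score'],2),np.round(d['at']),int(d['pixels'].sum())) for d in r.silhouettes(t,c)])
E
```

```text
pics
0.0 [176.87837213 520.30346238 255.37724456] [[-3.22046100e-01 -9.46723828e-01 -5.51127732e-04]
 [-9.46722071e-01  3.22046565e-01 -1.82469777e-03]
 [ 1.90497365e-03 -6.58720142e-05 -9.99998183e-01]] 84.97804599047508 [ 1.01707212  0.13349064 -0.80033946]
scene {'camera_matrix': array([[423.94473865,   0.        , 323.48814959],
       [  0.        , 423.94473865, 201.2167485 ],
       [  0.        ,   0.        ,   1.        ]]), 'extrinsics': array([[-4.80707532e-01,  8.76618494e-01,  2.14542495e-02,
         4.46001033e+02],
       [ 5.42975383e-01,  3.16782564e-01, -7.77705948e-01,
        -1.78895014e+02],
       [-6.88547749e-01, -3.62199978e-01, -6.28262027e-01,
         1.33414561e+03],
       [ 0.00000000e+00,  0.00000000e+00,  0.00000000e+00,
         1.00000000e+00]])}
knob [(0.87, array([334., 177.]), 465), (0.84, array([305., 194.]), 311), (0.21, array([274., 258.]), 498)]
shaft_tip []
stirrer [(0.78, array([534., 252.]), 25342)]
tint_jar [(0.74, array([264., 166.]), 651)]
spanner [(0.91, array([273., 260.]), 574)]
mixing_cup [(0.93, array([359., 302.]), 1508)]
top {
[... 194 characters left out ...]
-2.32672670e-02, -9.99651662e-01,  1.24575229e-02,
        -1.78364289e+02],
       [-9.97248771e-01,  2.23304835e-02, -7.06840763e-02,
         5.83449018e+02],
       [ 7.03812718e-02, -1.40678747e-02, -9.97420960e-01,
         1.11597150e+03],
       [ 0.00000000e+00,  0.00000000e+00,  0.00000000e+00,
         1.00000000e+00]])}
knob [(0.82, array([354., 238.]), 294), (0.68, array([150., 226.]), 16214), (0.65, array([346., 282.]), 548), (0.64, array([310., 225.]), 566)]
shaft_tip [(0.39, array([231., 228.]), 102)]
stirrer [(0.79, array([153., 228.]), 16155)]
tint_jar [(0.94, array([415., 256.]), 607)]
spanner [(0.95, array([334., 156.]), 445)]
mixing_cup [(0.88, array([241., 129.]), 786)]
```

```bash
python3 - <<'E'
import cv2
a=cv2.imread('pics/top0.png');cv2.imwrite('pics/t_crop.png',cv2.resize(a[100:320,200:460],None,fx=3,fy=2.7)[:600,:800])
E
```

```text
(no output)
```

View pics/top0.png

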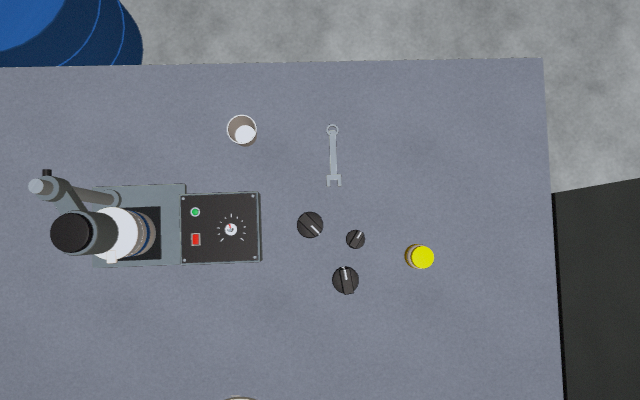

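View pics/scene0.png

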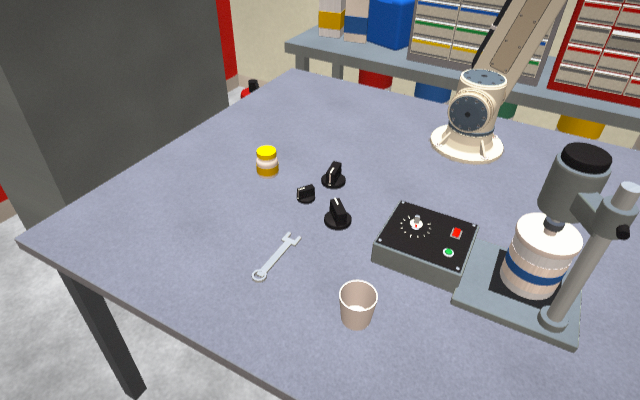

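View pics/t_crop.png

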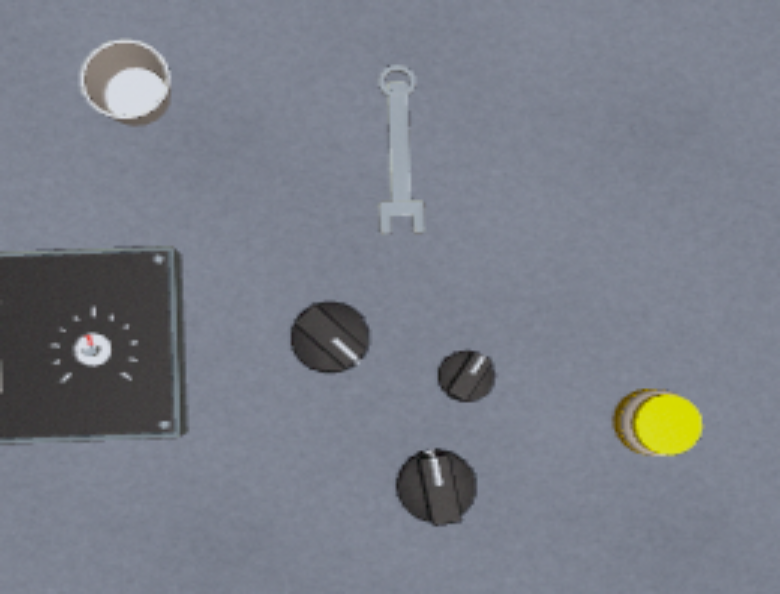

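Three knobs match in the top picture: A (310,225), 26 px across with its pointer facing back; B (346,282), 26 px; and C (355,239), 19 px. At about 2.5 mm/px, A and B are about 65 mm across and C about 48 mm. C fits, and its pointer is within 0.8 rad of +x. I'll confirm it in a crop and measure.

```bash
cat > h.py <<'E'
import numpy as np,cv2
def ray(p,uv,z):
    K=p['camera_matrix'];E=p['extrinsics'];R=E[:3,:3];t=E[:3,3]
    d=R.T@np.linalg.inv(K)@np.array([uv[0],uv[1],1.]);c=-R.T@t
    return c+d*(z-c[2])/d[2]
def proj(p,P):
    K=p['camera_matrix'];E=p['extrinsics'];q=K@(E[:3,:3]@np.array(P,float)+E[:3,3]);return q[:2]/q[2]
E
python3 - <<'E'
from workcell import r
from h import *
p=r.camera_params('top')
for n,c in dict(A=(310,225),B=(346,282),C=(355,239)).items():
    m=ray(p,c,5);print(n,m, [round(float(np.linalg.norm(ray(p,(c[0]+d/2,c[1]),10)-ray(p,(c[0]-d/2,c[1]),10))),1) for d in (19,26)])
print('shaft',ray(p,(231,228.5),80))
for n,c,z in (('jar',(421,257),75),('cup',(241,130),70)): print(n,ray(p,c,z))
im=r.read_camera('top');cv2.imwrite('pics/C.png',cv2.resize(im[215:300,330:380,::-1],None,fx=7,fy=7,interpolation=cv2.INTER_CUBIC))
d=r.silhouettes('knob','top')
for e in d:
    ys,xs=np.nonzero(e['pixels']);print(e['score'],e['at'],xs.min(),xs.max(),ys.min(),ys.max())
    if e['pixels'].sum()<2000:
        (c,s,a)=cv2.fitEllipse(np.c_[xs,ys].astype(np.float32)) if 0 else cv2.minAreaRect(np.c_[xs,ys].astype(np.float32)); print(c,s,a)
im2=im[205:250,205:260,::-1];cv2.imwrite('pics/S.png',cv2.resize(im2,None,fx=10,fy=10,interpolation=cv2.INTER_CUBIC))
w=r.read_camera('wrist');cv2.imwrite('pics/w0.png',w[:,:,::-1]);print(r.camera_params('wrist'))
E
```

```text
A [ 526.49442595 -184.7464593     5.        ] [47.5, 64.9]
B [ 382.72017898 -271.07767994    5.        ] [47.1, 64.5]
C [ 488.85779654 -296.68456027    5.        ] [47.5, 65.0]
shaft [520.7810179    0.74473779  80.        ]
jar [ 443.67423049 -443.40471519   75.        ]
cup [756.25182499 -24.07131163  70.        ]
0.88 [308.8, 225.9] 297 322 212 237
(309.5, 224.5) (25.0, 25.0) 90.0
0.81 [347.0, 278.7] 332 358 267 293
(345.60003662109375, 279.8000183105469) (25.938386917114258, 25.043960571289062) 26.56505012512207
0.52 [231.0, 230.1] 225 236 224 234
(230.5, 229.0) (10.0, 11.0) 90.0
0.51 [353.0, 239.9] 347 364 230 248
(355.5, 239.0) (18.0, 17.0) 90.0
{'camera_matrix': array([[345.21987737,   0.        , 317.60697648],
       [  0.        , 345.21987737, 199.33476201],
       [  0.        ,   0.        ,   1.        ]]), 'extrinsics': array([[-3.23285001e-01, -9.46301369e-01,  7.26540365e-04,
         5.50671000e+02],
       [-9.01995288e-01,  3.08380707e-01,  3.02168562e-01,
        -4.04537792e+01],
       [-2.86166575e-01,  9.70312276e-02, -9.53254233e-01,
         3.80047380e+02],
       [ 0.00000000e+00,  0.00000000e+00,  0.00000000e+00,
         1.00000000e+00]])}
```

View pics/C.png

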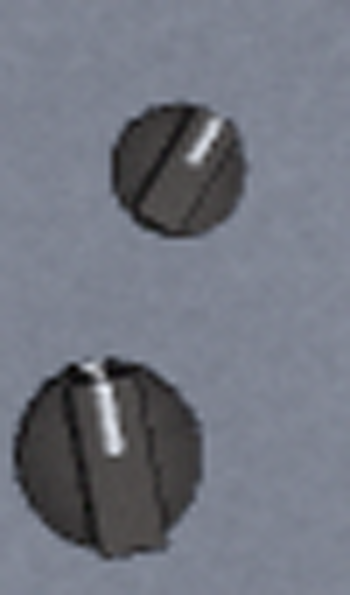

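View pics/S.png

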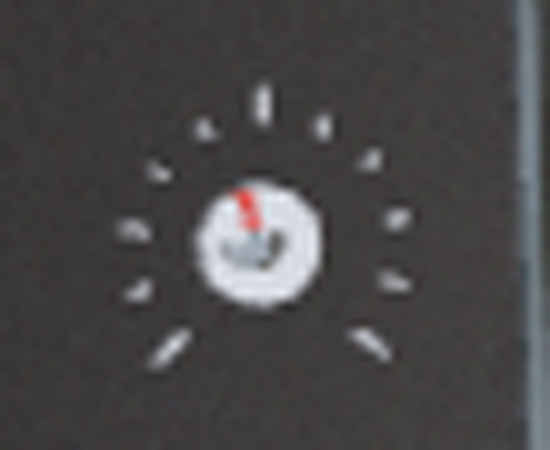

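View pics/w0.png

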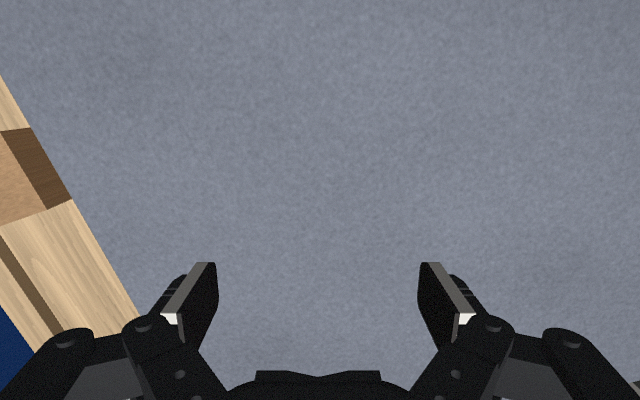

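The crop confirms C. It is the small knob at (356,239) with its pointer up and to the right, at about (489,-297) and about -0.57 rad. The red index on the disc is at about (231,225), giving a shaft near (521,1) and about +0.2 rad. I'll move above the knob.

```bash
python3 -m pendant '[[0.083,-0.218,-0.02,0,0,-0.0122],[0.083,-0.218,-0.02,0,0,-0.0122],[0.083,-0.218,-0.02,0,0,-0.0122],[0.083,-0.218,-0.02,0,0,-0.0122],[0.083,-0.218,-0.02,0,0,-0.0122],[0.083,-0.218,-0.02,0,0,-0.0122],[0.083,-0.218,-0.02,0,0,-0.0122],[0.083,-0.218,-0.02,0,0,-0.0122],[0.083,-0.218,-0.02,0,0,-0.0122],[0.083,-0.218,-0.02,0,0,-0.0122]]' 85
python3 -m pendant '[[0.083,-0.218,-0.02,0,0,-0.0122],[0.083,-0.218,-0.02,0,0,-0.0122],[0.083,-0.218,-0.02,0,0,-0.0122],[0.083,-0.218,-0.02,0,0,-0.0122],[0.083,-0.218,-0.02,0,0,-0.0122],[0.083,-0.218,-0.02,0,0,-0.0122],[0.083,-0.218,-0.02,0,0,-0.0122],[0.083,-0.218,-0.02,0,0,-0.0122],[0.083,-0.218,-0.02,0,0,-0.0122],[0.083,-0.218,-0.02,0,0,-0.0122]]'
python3 -m pendant '[[0.083,-0.218,-0.02,0,0,-0.0122],[0.083,-0.218,-0.02,0,0,-0.0122],[0.083,-0.218,-0.02,0,0,-0.0122],[0.083,-0.218,-0.02,0,0,-0.0122],[0.083,-0.218,-0.02,0,0,-0.0122],[0,0,0,0,0,0],[0,0,0,0,0,0]]'
cat > look.py <<'E'
import sys
from workcell import r
from h import *
s=r.get_state();p=r.camera_params('wrist');im=r.read_camera('wrist')
cv2.imwrite(sys.argv[1],im[:,:,::-1]);np.savez(sys.argv[1]+'.npz',K=p['camera_matrix'],E=p['extrinsics'],pos=s['position'],rot=s['tool_rot'])
print(s['clock'],s['position'],s['tool_rot'].tolist() if hasattr(s['tool_rot'],'tolist') else s['tool_rot'],s['qpos'],s['ft_force'],s['gripper_width'])
E
python3 look.py pics/w1.png
```

```text
clock: 1.68
position: [301.7, 192.1, 226.5]
tool_rot: [[-0.411, -0.912, 0.001], [-0.912, 0.411, 0.001], [-0.001, -0.0, -1.0]]
ft_force: [0.5, 0.6, 0.1]
gripper_width: 85.2
clock: 2.52
position: [426.4, -135.2, 196.3]
tool_rot: [[-0.497, -0.868, 0.001], [-0.868, 0.497, 0.0], [-0.0, -0.001, -1.0]]
ft_force: [1.6, 0.4, 0.7]
gripper_width: 84.9
clock: 3.1
position: [488.2, -298.2, 180.0]
tool_rot: [[-0.54, -0.842, -0.002], [-0.842, 0.54, 0.001], [0.0, 0.002, -1.0]]
ft_force: [-0.3, 1.7, 0.7]
gripper_width: 85.0
3.1 [ 488.18181585 -298.23972539  180.01384583] [[-0.5397208712709233, -0.8418420344518232, -0.0018357953509171047], [-0.8418439010974351, 0.5397207364102492, 0.0006106339574418868], [0.00047675948565723117, 0.001875025011370678, -0.9999981284890485]] [-2.75179903e-01  3.32811070e-01  2.03642605e-02 -9.32990953e-05
 -1.26028217e+00  1.27589880e+00] [-0.26382088  1.67507736  0.65715833] 84.99275870479511
```

View pics/w1.png

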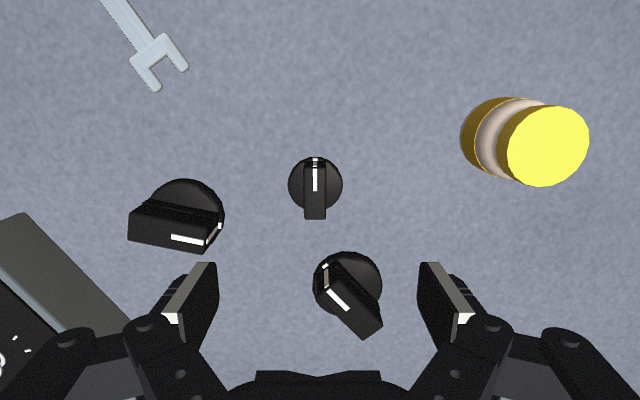

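The wrist view shows C at (315,185) with its pointer straight up, B at (347,285) and A at (180,215). C's bar runs along the tool's -y, so the yaw is nearly right. I'll compute its position.

```bash
python3 - <<'E'
from h import *
d=np.load('pics/w1.png.npz');p={'camera_matrix':d['K'],'extrinsics':d['E']}
print(d['pos'],-d['E'][:3,:3].T@d['E'][:3,3])
im=cv2.imread('pics/w1.png')
for n,uv,z in (('skirt l',(288,185),10),('skirt r',(342.5,185),10),('skirt bot',(315,156),0),('bar tip top',(314.5,165),36),('bar near top',(315,218),36),('near L',(304.5,218),36),('near R',(326,218),36),('B',(347,285),0)):
    print(n,uv,ray(p,uv,z))
cv2.imwrite('pics/w1c.png',cv2.resize(im[140:235,270:365],None,fx=6,fy=6,interpolation=cv2.INTER_CUBIC))
from workcell import r
P=r.camera_params('scene')
for X in ([488.9,-296.7,5],[530,-320,5]): print(proj(P,X))
E
```

```text
[ 488.18181585 -298.23972539  180.01384583] [ 553.54165492 -339.13125988  297.68629789]
skirt l (288, 185) [ 500.94863202 -275.36763908   10.        ]
skirt r (342.5, 185) [ 475.48965933 -314.9297824    10.        ]
skirt bot (315, 156) [ 508.02708101 -307.61968286    0.        ]
bar tip top (314.5, 165) [ 507.85715334 -307.3043509    36.        ]
bar near top (315, 218) [ 470.98723161 -283.93548542   36.        ]
near L (304.5, 218) [ 475.58800646 -276.78820452   36.        ]
near R (326, 218) [ 466.16696223 -291.42374998   36.        ]
B (347, 285) [ 383.53146684 -264.61295662    0.        ]
[304.63395067 196.86422523]
[288.54349763 202.6363216 ]
```

View pics/w1c.png

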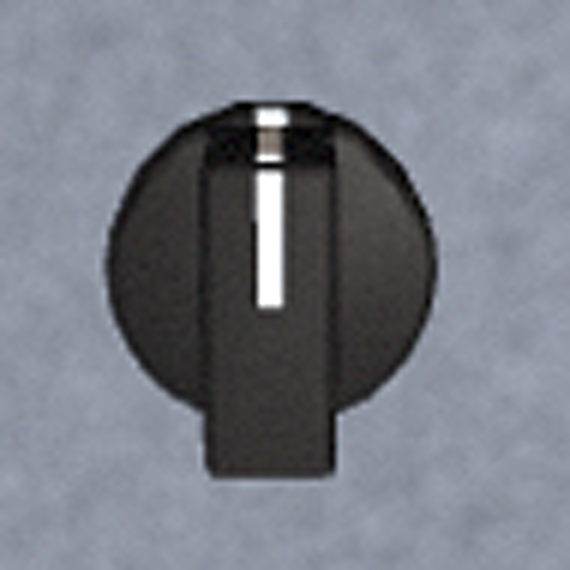

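Checks agree: the skirt measures 47 mm across, the bar 43.7 × 17.4 mm, the bar's yaw is -0.565, and the centre is (489,-295.4). I'll descend, with the fingertips stopping just above the skirt.

```bash
python3 -m pendant '[[0.005,0.018,-0.15,0,0,0.006],[0,0,-0.2,0,0,0],[0,0,-0.2,0,0,0],[0,0,-0.2,0,0,0],[0,0,-0.1,0,0,0],[0,0,-0.06,0,0,0],[0,0,-0.03,0,0,0],[0,0,0,0,0,0],[0,0,0,0,0,0]]' 50
python3 look.py pics/w2.png
```

```text
clock: 3.9
position: [489.9, -294.1, 41.7]
tool_rot: [[-0.533, -0.846, 0.002], [-0.846, 0.533, -0.001], [-0.0, -0.002, -1.0]]
ft_force: [0.3, 0.9, 0.3]
gripper_width: 50.1
3.9 [ 489.91378109 -294.1160702    41.67082067] [[-0.5327070939263483, -0.8462971970835776, 0.0020509239442856333], [-0.8462996428613799, 0.5327062437465003, -0.000986086301985408], [-0.0002580179171173751, -0.0022609913698759553, -0.9999974106690377]] [-2.66814436e-01  4.50967005e-01 -1.85247016e-01  5.11130908e-04
 -9.32344021e-01  1.27551020e+00] [0.27637855 0.87442456 0.25668181] 50.10965727556954
```

View pics/w2.png

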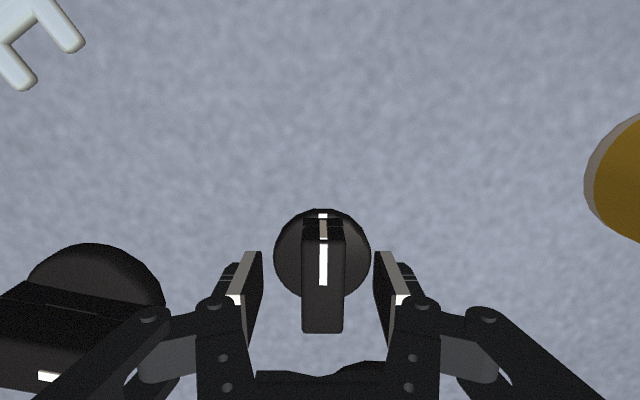

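The bar sits centred between the pads at (323,280). I'll lower 3 mm and close.

```bash
python3 -m pendant '[[0,0,-0.021,0,0,0],[0,0,0,0,0,0],[0,0,0,0,0,0]]'
python3 -m pendant '[[0,0,0,0,0,0],[0,0,0,0,0,0],[0,0,0,0,0,0],[0,0,0,0,0,0],[0,0,0,0,0,0],[0,0,0,0,0,0]]' 0
python3 look.py pics/w3.png
```

```text
clock: 4.2
position: [489.2, -294.1, 37.5]
tool_rot: [[-0.533, -0.846, 0.001], [-0.846, 0.533, -0.0], [-0.0, -0.001, -1.0]]
ft_force: [-0.2, -0.4, -0.2]
gripper_width: 50.2
clock: 4.7
position: [489.3, -294.2, 37.5]
tool_rot: [[-0.533, -0.846, 0.001], [-0.846, 0.533, -0.0], [-0.0, -0.001, -1.0]]
ft_force: [-0.1, 0.1, 3.4]
gripper_width: 17.0
4.7 [ 489.30162793 -294.22516611   37.47322691] [[-0.5333243132623026, -0.8459106633761837, 0.0005713753215316812], [-0.845910856341028, 0.5333241938105079, -0.0003569604464021561], [-2.771634704025357e-06, -0.0006737082724682334, -0.9999997730547149]] [-2.67432740e-01  4.55982136e-01 -1.89629734e-01  2.42103696e-04
 -9.24539077e-01  1.27555775e+00] [-0.066371    0.12737571  3.42918288] 16.999611725340603
```

View pics/w3.png

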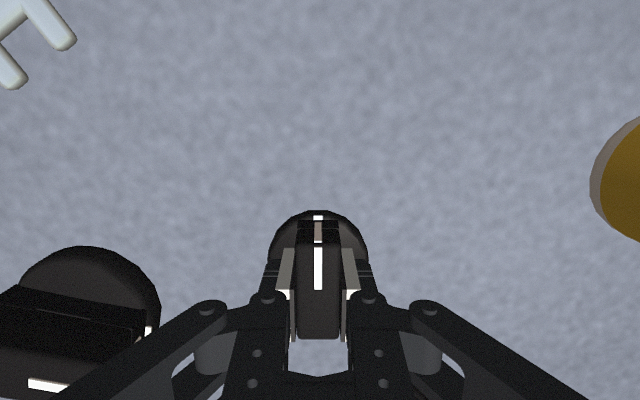

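Gripped at 17 mm. I'll lift, then travel to a viewing pose short of the shaft, turning to about +0.2 rad.

```bash
python3 -m pendant '[[0,0,0.1,0,0,0],[0,0,0.2,0,0,0],[0,0,0.2,0,0,0],[0,0,0.2,0,0,0],[0,0,0.18,0,0,0],[0,0,0,0,0,0],[0,0,0,0,0,0]]'
python3 -m pendant '[[-0.025,0.187,0,0,0,0.098],[-0.025,0.187,0,0,0,0.098],[-0.025,0.187,0,0,0,0.098],[-0.025,0.187,0,0,0,0.098],[-0.025,0.187,0,0,0,0.098],[-0.025,0.187,0,0,0,0.098],[-0.025,0.187,0,0,0,0.098],[-0.025,0.187,0,0,0,0.098],[-0.025,0.187,0,0,0,0.098],[-0.025,0.187,0,0,0,0.098]]'
python3 -m pendant '[[0,0,0,0,0,0],[0,0,0,0,0,0],[0,0,0,0,0,0]]'
python3 look.py pics/w4.png
```

```text
clock: 5.33
position: [489.7, -294.2, 170.4]
tool_rot: [[-0.534, -0.846, 0.003], [-0.846, 0.534, -0.001], [-0.001, -0.003, -1.0]]
ft_force: [-0.2, -0.2, -2.0]
gripper_width: 16.9
clock: 6.17
position: [450.1, -12.4, 167.5]
tool_rot: [[0.209, -0.978, -0.003], [-0.978, -0.209, -0.0], [-0.0, 0.003, -1.0]]
ft_force: [0.3, 0.9, -1.0]
gripper_width: 17.2
clock: 6.42
position: [450.9, -13.8, 168.1]
tool_rot: [[0.205, -0.979, -0.002], [-0.979, -0.205, -0.001], [0.0, 0.002, -1.0]]
ft_force: [0.9, -0.4, -1.0]
gripper_width: 16.8
6.4167 [450.90941794 -13.78767036 168.08991994] [[0.20527153834486017, -0.978702561661207, -0.0022116381544354737], [-0.9787050577279125, -0.20527084204382426, -0.0005398003546192458], [7.431916359426252e-05, 0.0022753470968018045, -0.9999974086327679]] [ 3.18608974e-01  1.10493714e-01 -3.01534490e-01 -1.96412795e-04
 -1.16103755e+00  1.45900687e+00] [ 0.87454956 -0.42387094 -1.04666534] 16.846717929683003
```

View pics/w4.png

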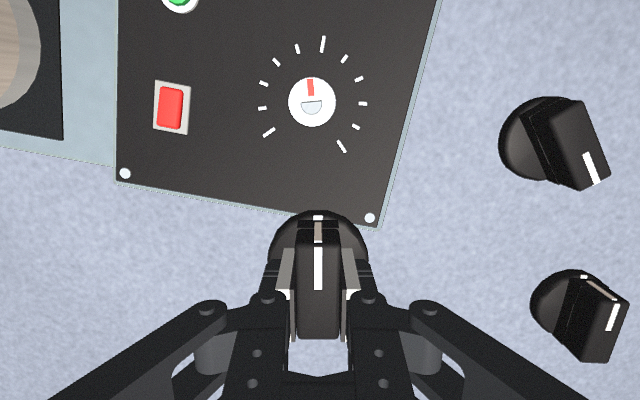

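The held knob is at (318,280) with its pointer up. The shaft and disc are at (312,102), with the red mark and flat facing nearly straight up. I'll measure them closely.

```bash
python3 - <<'E'
from h import *
d=np.load('pics/w4.png.npz');p={'camera_matrix':d['K'],'extrinsics':d['E']}
im=cv2.imread('pics/w4.png')
a=cv2.resize(im[70:135,275:350],None,fx=10,fy=9.2308,interpolation=cv2.INTER_CUBIC);cv2.imwrite('pics/w4s.png',a[:600])
b=cv2.resize(im[200:350,250:390],None,fx=4,fy=4,interpolation=cv2.INTER_CUBIC);cv2.imwrite('pics/w4k.png',b)
# white disc
sub=im[70:135,275:350].astype(int); mx=sub.max(2);mn=sub.min(2)
m=(mx>170).astype(np.uint8)
n,l,st,ce=cv2.connectedComponentsWithStats(m);k=1+np.argmax(st[1:,4]);print(st[k],ce[k])
c=max(cv2.findContours((l==k).astype(np.uint8),0,1)[0],key=len);e=cv2.fitEllipse(cv2.convexHull(c));uv=np.array(e[0])+[275,70];print('disc',e,uv,ray(p,uv,72.5))
red=((sub[:,:,2]-sub[:,:,1])>60);ys,xs=np.nonzero(red);ruv=np.array([xs.mean()+275,ys.mean()+70]);R=ray(p,ruv,72.5);C=ray(p,uv,72.5)
print('red',ruv,R,'ang',np.arctan2(R[1]-C[1],R[0]-C[0]),'tool -y ang',np.arctan2(-d['rot'][1,1],-d['rot'][0,1]))
E
```

```text
[  13    7   48   50 1847] [36.52030319 31.49756362]
disc ((36.507225036621094, 31.515300750732422), (47.430084228515625, 49.30242919921875), 177.50704956054688) [311.50722504 101.51530075] [519.19204356   4.96591473  72.5       ]
red [310.05714286  86.97142857] [527.0781637    7.43287421  72.5       ] ang 0.30317907201915817 tool -y ang 0.2067409772218567
```

View pics/w4s.png

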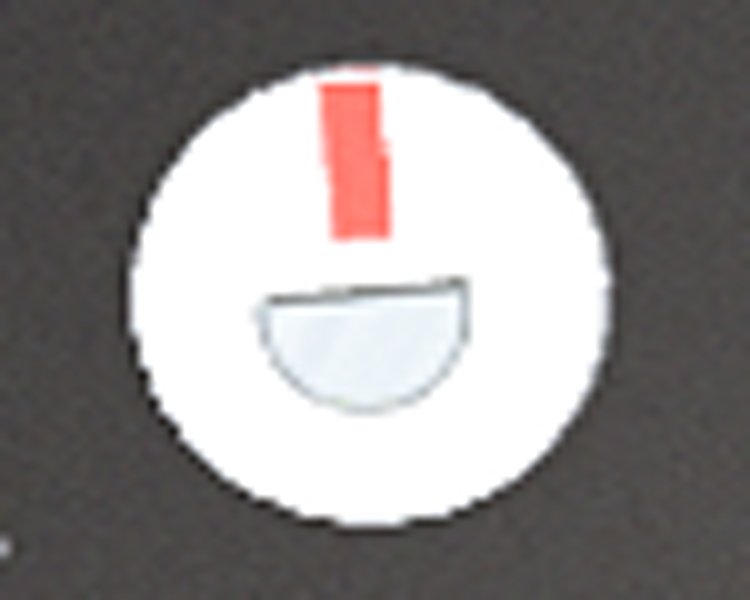

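View pics/w4k.png

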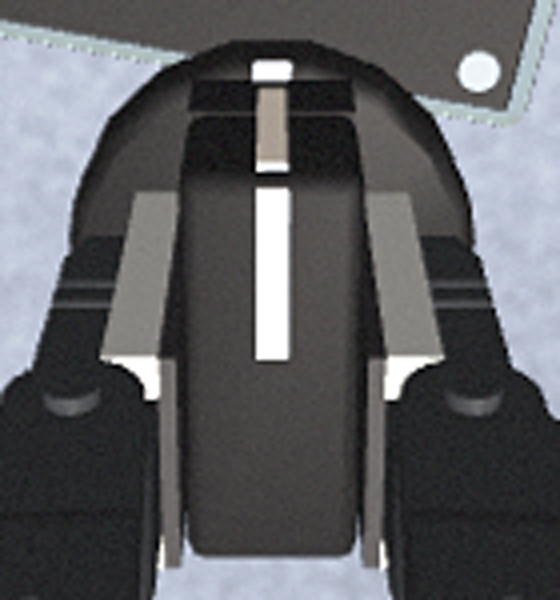

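```bash
python3 - <<'E'
from h import *
d=np.load('pics/w4.png.npz');p={'camera_matrix':d['K'],'extrinsics':d['E']}
S=lambda x,y:np.array([x/10+275-.5+.05,y/9.2308+70-.5+.05])
a=ray(p,S(265,301),92);b=ray(p,S(467,284),92);bot=ray(p,S(368,411),92)
v=a-b;print('flat',a,b,np.linalg.norm(v),'normal ang',np.arctan2(v[1],v[0])-np.pi/2)
u=np.array([-v[1],v[0],0]);u=-u/np.linalg.norm(u); 
if u[0]<0:u=-u
print('normal',u,'center from flat',(a+b)/2-u*1,'from bottom',bot+u*6)
r1=ray(p,S(350,85),72.5);r2=ray(p,S(362,240),72.5);w=r1-r2;print('red ang',np.arctan2(w[1],w[0]))
# knob in tool frame
K=lambda x,y:np.array([x/4+250-.4,y/4+200-.4])
zt=d['pos'][2]-37.5+36
def tf(P):return d['rot'].T@(P-d['pos'])
for n,uv in (('far top mid',K(273,183)),('near top L',K(188,555)),('near top R',K(357,555)),('ptr far',K(273,187)),('ptr near',K(273,360)),):print(n,tf(ray(p,uv,zt)))
for n,uv in (('skirt L',K(72,230)),('skirt R',K(470,230))):print(n,tf(ray(p,uv,d['pos'][2]-37.5+8)))
from workcell import r
P=r.camera_params('top');im=r.read_camera('top')
sub=im[215:245,215:247].astype(int);m=(sub.min(2)>150).astype(np.uint8)
n,l,st,ce=cv2.connectedComponentsWithStats(m);
for k in range(1,n):
  if st[k,4]>30:print(st[k],ce[k]+[215,215],ray(P,ce[k]+[215,215],72.5))
cv2.imwrite('pics/top5.png',cv2.resize(im[180:280,200:300,::-1],None,fx=6,fy=6,interpolation=cv2.INTER_CUBIC))
Q=r.camera_params('scene');im=r.read_camera('scene');print('scene pred',proj(Q,[519.2,5,92]),proj(Q,[521,1,92]))
cv2.imwrite('pics/sc5.png',cv2.resize(im[190:290,370:490,::-1],None,fx=6,fy=6,interpolation=cv2.INTER_CUBIC))
E
```

```text
flat [518.41548319  10.25239781  92.        ] [ 5.21577799e+02 -2.38758478e-01  9.20000000e+01] 10.957399465794072 normal ang 0.2927653040892255
normal [ 0.95744947  0.28860096 -0.        ] center from flat [519.03919175   4.7182187   92.        ] from bottom [519.15198659   5.28970845  92.        ]
red ang 0.27375888787664543
far top mid [ -0.74445902 -21.41509538   1.45122166]
near top L [-9.63411033 20.98621828  1.54703894]
near top R [ 7.93830553 21.01994303  1.54842165]
ptr far [ -0.74496668 -20.99962937   1.45216695]
ptr near [-0.76790528 -2.22689479  1.49487985]
skirt L [-24.49148325  -2.17570328  29.49330576]
skirt R [22.5528662  -2.09403689 29.49698789]
[10  9 12 11 93] [230.56989247 229.33333333] [518.99542439   3.00491883  72.5       ]
scene pred [417.23014782 216.49693259] [415.1881632  216.35951281]
```

View pics/sc5.png

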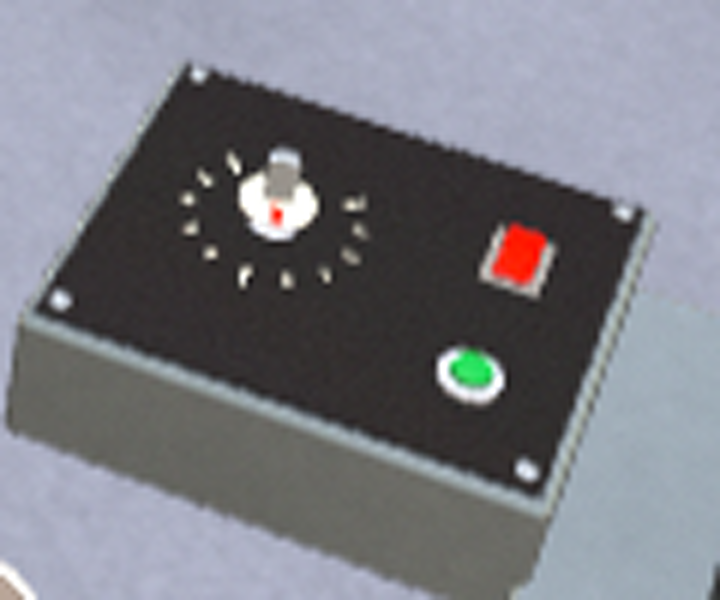

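View pics/top5.png

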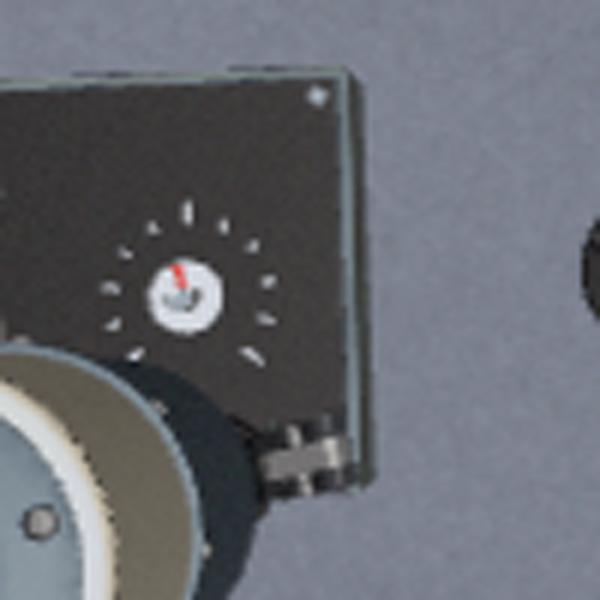

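The wrist and scene cameras agree on the shaft at (519.1, 5.0). The top camera puts it 2 mm off in y, which is within its calibration. The flat's angle is about 0.285, and the held knob is centred in the jaws and aligned with the tool. I'll go over the shaft.

```bash
python3 -m pendant '[[0.114,0.03,0,0,0,0.034],[0.114,0.03,0,0,0,0.034],[0.114,0.03,0,0,0,0.034],[0.113,0.0295,0,0,0,0],[0,0,-0.06,0,0,0],[0,0,-0.06,0,0,0],[0,0,0,0,0,0],[0,0,0,0,0,0],[0,0,0,0,0,0]]'
python3 - <<'E'
from workcell import r
from h import *
for i in range(3):
    s=r.get_state();print(s['clock'],s['position'],np.arctan2(-s['tool_rot'][1][1],-s['tool_rot'][0][1]),s['ft_force'])
    im=r.read_camera('scene')
cv2.imwrite('pics/sc6.png',cv2.resize(im[150:250,350:480,::-1],None,fx=6,fy=6,interpolation=cv2.INTER_CUBIC))
im=r.read_camera('wrist');cv2.imwrite('pics/w6.png',im[:,:,::-1])
E
```

```text
clock: 7.32
position: [519.3, 3.9, 151.3]
tool_rot: [[0.283, -0.959, -0.0], [-0.959, -0.283, -0.0], [0.0, 0.0, -1.0]]
ft_force: [0.7, 0.1, -1.0]
gripper_width: 16.6
7.3167 [519.331927     3.88652758 151.30772649] 0.28673650696156106 [ 0.73543281  0.14865831 -0.98890184]
7.3667 [519.60104544   4.05571196 151.62306948] 0.2869417168978809 [ 0.41452646 -0.10104902 -0.82085876]
7.4167 [519.71639119   4.19307637 151.71579301] 0.28706098808474484 [ 0.2371025   0.13374528 -0.52149099]
```

View pics/sc6.png

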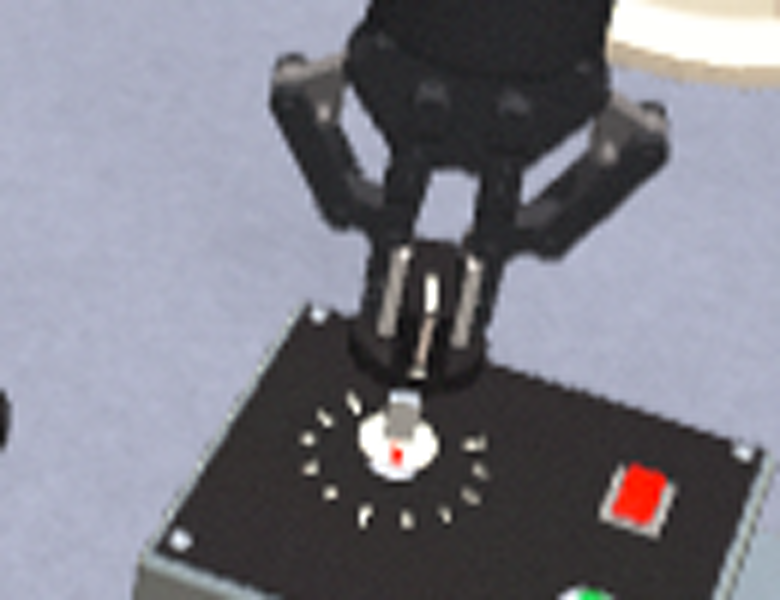

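View pics/w6.png

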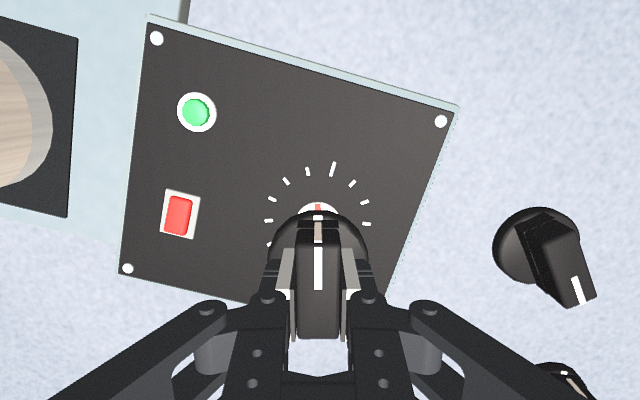

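```bash
python3 - <<'E'
from workcell import r
from h import *
Q=r.camera_params('scene')
z=151.7-37.5
# predicted skirt silhouette (rims z and z+10) if knob axis at (519.1,5)
th=np.linspace(0,6.283,200)
P=np.array([proj(Q,[519.1+24*np.cos(t),5+24*np.sin(t),h]) for t in th for h in (z,z+10)])
f=lambda c:((c-[350,150])*6+2.5)
print('pred skirt crop',f(P).min(0),f(P).max(0),'tip',f(proj(Q,[519.1,5,92])))
im=r.read_camera('scene')
c=im[150:250,350:480].astype(int).sum(2)
for y in (57,58,59,60,61,62,63,64): print(y,c[y,54:86])
u=[519.1+22*np.cos(.287),5+22*np.sin(.287)]
print('bar tip line',f(proj(Q,[*u,z+10])),f(proj(Q,[*u,z+36])))
E
```

```text
pred skirt crop [347.80427381 289.99006685] [489.75339518 398.43166523] tip [405.9719868  401.32411419]
57 [143 151 143 143  75  76 114 149 163 154 165 139  86  74  79 129 535 280
  87  83  87 296 368 317 145 146 143 344 524 531 533 536]
58 [136 150 143 149  88  86  99 131 152 176 171 135  70  75  94 203 534 174
  79  78  96 144 138 140 152 138 135 416 532 534 531 541]
59 [135 142 151 142 107  88  77  84 127 171 175 124  80  71  79 246 512  84
  88  90 100 147 141 135 148 130 111 377 511 537 527 535]
60 [142 142 151 146 146  72  63  75  80 132 166 127  76  84  98 270 370  86
  93  89 115 149 148 139 129 109 100 227 392 475 478 512]
61 [150 145 137 144 153 113  87  86  80  77 105  95  77  95 208 381 322  79
  83  84 133 152 136 117 101  75 107 145 139 140 222 387]
62 [147 154 145 155 146 143 142 106  86  75  84  77  92 127 301 577 487 103
 102  89 118 126 103  94  78  87 125 144 144 142 140 154]
63 [153 150 140 144 149 143 155 145 109  97  97  76  88  86  85 175  94  87
  88  96  92  78  86  81  86 117 143 144 154 145 146 142]
64 [146 144 148 152 148 148 147 149 153 133 109  90 135 142  86  93  84  80
  85  91  81  84  99  88 118 146 140 147 148 143 138 147]
bar tip line [418.09057335 371.61078095] [430.60084329 313.23322827]
```

The knob's silhouette and pointer base in the scene view match the prediction for an on-axis knob to about 0.5 px. I'll descend to just past the tip and watch the force.

```bash
python3 -m pendant '[[-0.002,0,-0.05,0,0,0],[0,0,-0.05,0,0,0],[0,0,-0.03,0,0,0],[0,0,0,0,0,0],[0,0,0,0,0,0]]'
python3 -m pendant '[[0,0,-0.01,0,0,0],[0,0,-0.01,0,0,0],[0,0,-0.01,0,0,0],[0,0,-0.01,0,0,0],[0,0,0,0,0,0]]'
```

```text
clock: 7.98
position: [519.2, 4.2, 131.0]
tool_rot: [[0.283, -0.959, -0.001], [-0.959, -0.283, -0.001], [0.0, 0.001, -1.0]]
ft_force: [-0.4, 1.1, -0.4]
gripper_width: 17.1
clock: 8.4
position: [519.3, 4.3, 125.3]
tool_rot: [[0.283, -0.959, -0.0], [-0.959, -0.283, -0.0], [-0.0, 0.0, -1.0]]
ft_force: [-0.4, -0.0, -0.1]
gripper_width: 16.7
```

There is no force 4 mm past the tip, so it has entered. Continuing.

```bash
python3 -m pendant '[[0,0,-0.015,0,0,0],[0,0,-0.015,0,0,0],[0,0,-0.015,0,0,0],[0,0,0,0,0,0],[0,0,0,0,0,0]]'
python3 -m pendant '[[0,0,-0.01,0,0,0],[0,0,-0.01,0,0,0],[0,0,-0.01,0,0,0],[0,0,0,0,0,0],[0,0,0,0,0,0]]'
```

```text
clock: 8.82
position: [519.4, 4.3, 118.7]
tool_rot: [[0.283, -0.959, -0.0], [-0.959, -0.283, -0.0], [0.0, 0.0, -1.0]]
ft_force: [-0.3, 0.2, -0.9]
gripper_width: 16.8
clock: 9.23
position: [519.5, 4.3, 114.3]
tool_rot: [[0.283, -0.959, -0.0], [-0.959, -0.283, -0.0], [0.0, 0.0, -1.0]]
ft_force: [-0.4, -0.0, -1.5]
gripper_width: 17.1
```

```bash
python3 - <<'E'
from workcell import r
from h import *
s=r.get_state();print(s['position'],s['ft_force'])
im=r.read_camera('scene')
cv2.imwrite('pics/sc7.png',cv2.resize(im[150:250,350:480,::-1],None,fx=6,fy=6,interpolation=cv2.INTER_CUBIC))
E
```

```text
[519.45629864   4.32262498 114.28405309] [-0.40657396 -0.00584753 -1.45250575]
```

View pics/sc7.png

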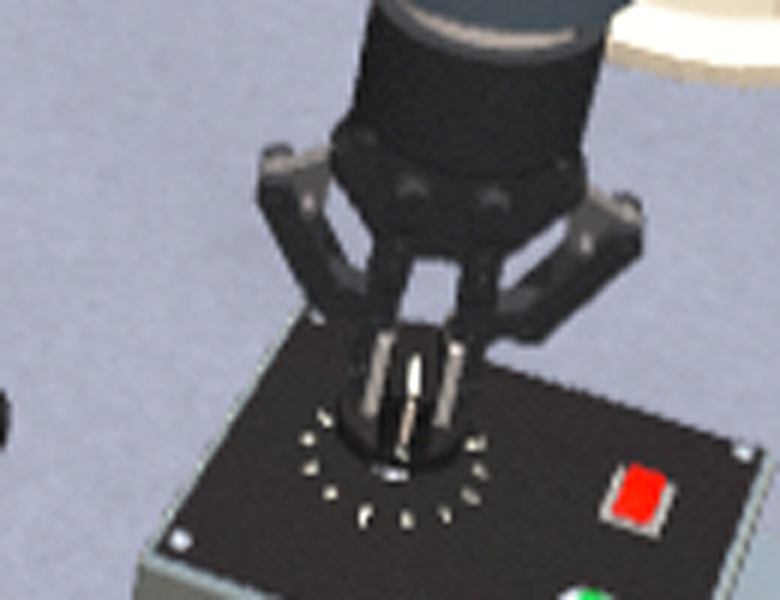

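The knob is going down square on the shaft. I'll bring it home, expecting contact near z = 111.5.

```bash
python3 -m pendant '[[0,0,-0.007,0,0,0],[0,0,-0.007,0,0,0],[0,0,-0.007,0,0,0],[0,0,0,0,0,0],[0,0,0,0,0,0],[0,0,0,0,0,0]]'
python3 -m pendant '[[0,0,-0.007,0,0,0],[0,0,-0.007,0,0,0],[0,0,0,0,0,0],[0,0,0,0,0,0]]'
```

```text
clock: 9.78
position: [519.6, 4.4, 111.4]
tool_rot: [[0.283, -0.959, 0.0], [-0.959, -0.283, 0.0], [0.0, -0.0, -1.0]]
ft_force: [0.3, 0.3, 2.0]
gripper_width: 16.9
clock: 10.12
position: [519.7, 4.3, 109.4]
tool_rot: [[0.283, -0.959, 0.0], [-0.959, -0.283, -0.0], [0.0, -0.0, -1.0]]
ft_force: [-1.0, -0.3, 3.3]
gripper_width: 16.4
```

Contact came at 111.4, as predicted, and the spring has started to give. I'll press about 4 mm more.

```bash
python3 -m pendant '[[0,0,-0.007,0,0,0],[0,0,-0.007,0,0,0],[0,0,0,0,0,0],[0,0,0,0,0,0]]'
python3 -m pendant '[[0,0,-0.007,0,0,0],[0,0,-0.006,0,0,0],[0,0,0,0,0,0],[0,0,0,0,0,0],[0,0,0,0,0,0]]'
python3 - <<'E'
from workcell import r
from h import *
for i in range(4):
    s=r.get_state();print(s['clock'],s['position'],s['ft_force'],s['gripper_width'])
    im=r.read_camera('scene') if i<3 else None
    if i==2: cv2.imwrite('pics/sc8.png',cv2.resize(im[150:280,350:480,::-1],None,fx=4.5,fy=4.5,interpolation=cv2.INTER_CUBIC))
im=r.read_camera('wrist');cv2.imwrite('pics/w8.png',im[:,:,::-1])
E
```

```text
clock: 10.45
position: [519.7, 4.3, 107.3]
tool_rot: [[0.283, -0.959, 0.001], [-0.959, -0.283, -0.0], [0.0, -0.001, -1.0]]
ft_force: [-1.5, -0.8, 5.5]
gripper_width: 17.3
clock: 10.87
position: [519.8, 4.3, 105.7]
tool_rot: [[0.284, -0.959, 0.001], [-0.959, -0.284, -0.0], [0.0, -0.001, -1.0]]
ft_force: [-3.1, 1.4, 7.5]
gripper_width: 16.8
10.8667 [519.78898046   4.32572764 105.69249149] [-3.07090157  1.35975243  7.52469364] 16.83609010195505
10.9167 [519.825368     4.32678971 105.6987893 ] [-2.65084371 -0.05096518  7.04557216] 16.885590579741784
10.9667 [519.80087599   4.31348768 105.70473149] [-2.44334741  0.08121759  7.25127106] 17.136888317112447
11.0167 [519.8142425    4.31336778 105.69531838] [-1.33230378 -0.33019557  6.6767782 ] 17.179663618393825
```

View pics/sc8.png

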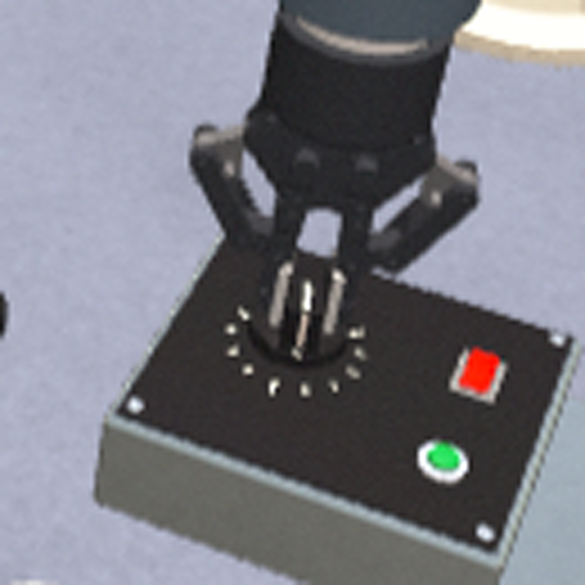

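View pics/w8.png

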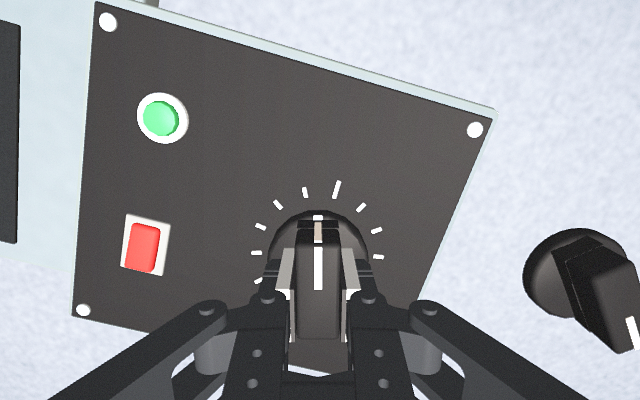

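The pointer in the wrist view hasn't moved ((318,268) as before), so the knob hasn't slipped in the grip. By position the press is about 5.8 mm, by force about 5 mm. I'll add a small margin, still short of the stop.

```bash
python3 -m pendant '[[0,0,-0.005,0,0,0],[0,0,0,0,0,0],[0,0,0,0,0,0],[0,0,0,0,0,0],[0,0,0,0,0,0],[0,0,0,0,0,0]]'
python3 - <<'E'
from workcell import r
from h import *
Q=r.camera_params('scene');F=[]
for i in range(4):
    im=r.read_camera('scene');s=r.get_state();F.append(s['ft_force'][2]);print(s['position'],s['ft_force'],s['gripper_width'])
z=s['position'][2]-37.5
# check skirt bottom vs prediction
th=np.linspace(0,6.283,300);P=np.array([proj(Q,[519.1+24*np.cos(t),5+24*np.sin(t),z]) for t in th]);print('under',z,'pred lowest px',P[P[:,1].argmax()],'ptr base/top',[proj(Q,[519.1+22*np.cos(.287),5+22*np.sin(.287),z+h]) for h in(10,36)])
cv2.imwrite('pics/sc9.png',cv2.resize(im[180:250,380:450,::-1],None,fx=8,fy=8,interpolation=cv2.INTER_CUBIC))
E
```

```text
clock: 11.57
position: [519.8, 4.3, 105.1]
tool_rot: [[0.284, -0.959, 0.001], [-0.959, -0.284, -0.0], [0.0, -0.001, -1.0]]
ft_force: [-2.4, 0.9, 7.9]
gripper_width: 16.8
[519.82801794   4.30810695 105.05036602] [-2.40964219  1.07547227  7.35969522] 16.58435293196179
[519.85119081   4.31306783 105.06383722] [-2.11815408  0.54699438  7.9518813 ] 16.769053837483757
[519.84058637   4.31353015 105.05187008] [-2.77847834  0.23111213  8.54218227] 16.699734611265125
[519.82804753   4.31088696 105.05240546] [-2.84467586 -0.5283262   8.49318124] 16.847607345875712
under 67.55240545714037 pred lowest px [417.60456819 232.3457456 ] ptr base/top [array([415.7119855 , 228.09859094]), array([417.6636188 , 218.99154717])]
```

View pics/sc9.png

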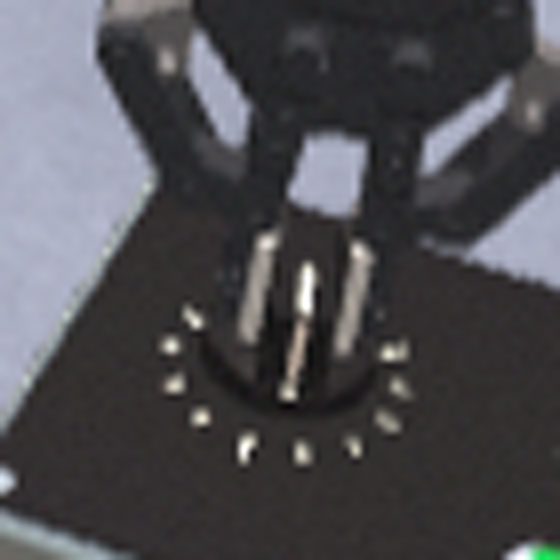

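The scene view agrees with the prediction: the skirt's lowest row is 231.9 against 232.3, with the underside at about 67.5 mm. The force is about 8 N and steady, which puts the press at about 6 mm. Handing in.

```bash
python3 -c "
from workcell import r
print(r.job_done());s=r.get_state();print(s['clock'],s['position'],s['ft_force'],s['gripper_width'])"
```

```text
the job is handed in; nothing more can be done
None
the job is handed in; nothing more can be done
```

I picked up the small 48 mm knob (C), turned it to match the shaft's flat at about 0.287 rad, slid it home and handed in at about 12 s. The arm was still holding it pressed. The hand-in gave no verdict, so success is judged from my own checks.

- **Fully home:** there was no force over the whole bore depth. Contact came at a tool height of 111.4 mm, against 111.5 mm predicted for fully home.
- **Pressed in:** the push was steady at about 8 N, against a 30 N limit. That means about 5.5–6 mm by force and 6.4 mm by height, past the 4 mm the stirrer needs and short of the 8 mm stop. I could not read the joint itself, and the unchanging lamp in the picture does not show whether the stirrer runs.
- **Held and upright:** the grip opening stayed at about 16.8 mm. The knob did not shift in the jaws before the last 0.6 mm of press. The final scene picture matched the expected knob position to about 0.5 px at the skirt and 1 px at the pointer.
- **Disagreements:** the top camera put the shaft about 2 mm off in y from the wrist and scene cameras, which is within its calibration. There is also a small sideways force of 2–3 N on the knob.
- **Bystanders:** the arm's path stayed clear of the jar, spanner and cup. I did not measure their positions again at the end.

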